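# Sweep the chopped vegetables into the board's catch tray

## Task

Pull the catch tray right out from under the chopping board, take the bench scraper from its block and with it sweep all five vegetable pieces off the end of the board into the tray, keeping the gripper itself off the food. Then stand the scraper fully back in the slot of its block and push the tray, with all the pieces in it, fully home; leave the other things where they are.

Things in the scene. Friction and masses are not known exactly. Their poses are not given: they have to be found in the camera images.
- station: Wooden chopping board on a plinth, fixed; position and yaw vary. 236 mm along its x, 300 mm along its y. Origin at the middle of its underside, z up. The catch tray slides out under its +y end (the left, seen from the robot); the tray's wooden front, 14 mm thick, covers that end when closed and reaches up to 2 mm below the board top.
- board_top (a point): Middle of the flat board top, 100 mm above the worktop; axes as the station's. The flat spans x -100..+100 mm and y -150..+150 mm. Along both long sides (beyond x = -100 and +100 mm) runs a dark lip 18 mm wide, 10 mm higher than the flat; the two ends (y = -150 and +150 mm) have no lip.
- tray (a joint): Slide of the steel catch tray, m: 0 fully home, 0.15 pulled out to its stop; it moves along the station's +y and stays where it is left (about 1.5 N of friction, more when moved fast). It may start slightly ajar, up to 0.02.
- tray_handle (a point): Middle of the tray's steel bar pull: a round bar 12 mm thick and 110 mm long, parallel to the station's x, 82 mm above the worktop; its axis stands 40 mm in front (+y) of the tray's wooden front, its posts 45 mm to either side of the middle; free from above. Moves with the tray; axes as the station's.
- tray_floor (a point): Middle of the tray's inner floor, 11 mm above the worktop; axes as the station's; moves with the tray. Inside it is 194 mm along x and 198 mm along y; the steel sides are 54 mm high, the wooden front at the +y end 87 mm. With the tray right out, the inner 150 mm next to its front lie open beyond the board's end.
- scraper: Bench scraper standing upright in its block. Flat steel blade 150 mm wide (its x) and 4 mm thick (its y), with a black handle along its top; 110 mm tall. Origin: middle of the blade's lower edge; z up to the handle. 220 g.
- scraper_handle (a point): Centre of the scraper's handle, 95 mm above the blade's lower edge. Handle 150 mm long (x), 22 mm thick (y), 30 mm high; grip it across its thickness from above. Axes as the scraper's.
- stand_slot (a point): Middle of the mouth of the slot in the dark wooden block that holds the scraper, 70 mm above the worktop; the block is fixed, 184 x 62 mm; its position and yaw vary. The slot is 159 mm long (this point's x), 10 mm wide (y), 55 mm deep, its mouth chamfered by 3 mm. The standing scraper's lower edge rests on the slot's floor.
- carrot_a: Half a carrot piece (orange), cut lengthways and lying cut face down, tapering: 62 mm long along its own x, 36 mm wide, 18 mm high, about 50 g; slides, hardly rolls. Origin: middle of the cut face. One of five pieces on the board; which lies where varies.
- carrot_b: Half a carrot piece (orange), cut lengthways and lying cut face down: 62 mm long along its own x, 34 mm wide, 17 mm high, about 50 g; slides, hardly rolls. Origin: middle of the cut face. One of five pieces on the board; which lies where varies.
- carrot_c: Half a carrot piece (orange), cut lengthways and lying cut face down: 62 mm long along its own x, 38 mm wide, 19 mm high, about 50 g; slides, hardly rolls. Origin: middle of the cut face. One of five pieces on the board; which lies where varies.
- courgette_a: Half a courgette piece (dark green), cut lengthways and lying cut face down: 62 mm long along its own x, 42 mm wide, 21 mm high, about 50 g; slides, hardly rolls. Origin: middle of the cut face. One of five pieces on the board; which lies where varies.
- courgette_b: Half a courgette piece (dark green), cut lengthways and lying cut face down: 60 mm long along its own x, 42 mm wide, 21 mm high, about 50 g; slides, hardly rolls. Origin: middle of the cut face. One of five pieces on the board; which lies where varies.
- peeler: Bystander: dark green vegetable peeler, 170 mm, lying on the worktop far left, beyond the tray.
- lemon: Bystander: yellow lemon, 71 mm, on the worktop right of the board.
- salt_shaker: Bystander: glass salt shaker with grey top, 44 mm wide, 90 mm tall, behind the board.
- pepper_mill: Bystander: dark wooden pepper mill, 58 mm wide, 170 mm tall, behind the board.
- honey_jar: Bystander: honey jar with black cap, 65 mm wide, 86 mm tall, behind the board.
- mug: Bystander: pale blue mug, 82 mm wide, 94 mm tall, far left.

How it is judged:
By the outcome, as a careful person would: the job done as asked, in the order asked, and still so for the second after the job is handed in, with the robot touching nothing.
It also fails if it takes over 72 s, if anything falls off the work surface, if the arm or the gripper's body presses on something with over 40 N, if the wrist force passes 120 N, or if a joint passes its speed limit or range.

## Robot

A 6-joint arm with a two-finger parallel gripper is mounted at the origin on a cart in front of the work surface, level with it; the furniture and walls round the work are solid. World frame = base frame: x ahead of the robot, y to its left, z up, the work surface at z = 0. Lengths are in m, angles in rad, forces in N, time in s.
With the tool pointing down it reaches from about 0.3 to 0.875 m from the base axis. Payload 6.4 kg.
Tool frame: the origin (TCP) lies at the very end of the fingers, on their centre line; the grasp point (between the pads) lies 19 mm behind it; z points along the fingers, y is the direction in which the jaws open and shut (so a half turn about z gives the same grasp; the last joint's range is limited). The gripper opens to 85 mm and grips with 20 to 120 N. Pads are 22 mm wide; open, the fingers measure 114 mm over their backs; the gripper's body (76 mm by 85 mm) begins 54 mm behind the grasp point. The pads swing forward as they close: fully open they stand 13 mm farther back than shut.
Start: joints at [-1.478, 0.181, 1.607, -0, 1.354, -0.206], TCP at [0.169, -0.55, 0.231] pointing down, gripper open.
Joint ranges: [-2.99, 2.99], [-0.89, 2.07], [0.3, 2.58], [-1.14, 4.28], [0, 2.63], [-3.12, 3.12]. Speed limits (rad/s): [2.57, 2.57, 3.01, 3.14, 3.14, 3.14].

## Interface

Orientations are given as a rotation vector (axis times angle).
In Python, from station import sensors, optics, hand_in gives the robot as it stands.
- The arm moves only by the tool jog_arm, never from a script. Its argument "commands" is one flat list of numbers, 7 for each row, row after row: the closure, from -1 (fully open) to 1 (shut), then the shift along the tool's x, y, z in cm, then the turn, a rotation vector about the tool's x, y, z in rad. In form: [hand, tx, ty, tz, ax, ay, az, hand, tx, ty, tz, ax, ay, az, ...]. A call has 1 to 8 rows; each row is the pose to reach, as a shift and turn from the pose measured when the call began, along the tool's axes at that moment; what a row does not reach only later rows make up. A row lasts 1/8 s, in which the tool goes at most 62.5 mm and 10.7 degrees, less where a joint would pass 70% of its speed; a pose out of reach is approached as far as the arm can. A call with a gripper value outside its range is refused whole. The fingers move at their own pace and stop on an object; "grip_force" is the grip in N (left out, the last holds). Time passes only in rows, so rows that repeat a pose let the fingers close. It gives the time, the measured TCP pose, the force and the opening at its end, in the units of the state.
- sensors.state(): the state, without advancing time (a new reading comes with each control period).
- optics.capture(name): name is "scene" or "top" or "wrist"; returns (picture, depth): 400x640x3 uint8, red, green, blue; 400x640 float32, m along the optical axis (not along the pixel's ray), 0 where there is no reading.
- optics.calibration(name): a dict with "camera_matrix" (3x3 intrinsics, pixels), "view" (4x4, takes a point from world to camera coordinates); the wrist camera has in their place "tool_from_camera" (4x4, takes a point from camera to tool coordinates, whose origin is the TCP and whose axes are the flange's). Camera axes: x right, y down, z forward; pixel columns grow to the right and rows downward; lengths in m; the calibration is good to about 2 mm. A picture is of the moment at which its call begins: read the wrist's pose just before it. calibration takes no time and is no camera call.
- hand_in(): hands the job in, once; it reports no verdict.
The state is a dict: "time_s": time; "joint_pos": joint angles; "joint_velocities": joint speeds; "effort": joint torques, N m; "position": TCP position; "ee_rot": TCP orientation; "force": force on the tool from outside, world axes, zero at the start; "moment": the same for the moment, N m; "opening": finger opening in m.
Only numpy, scipy, OpenCV 4.12 (cv2) and the standard library are available. Lean on these libraries where they do the work, as an engineer would, in place of code of your own. Each camera call takes 0.05 s, during which the arm holds its last target.

## Working session

There is one attempt and no reset: what is moved stays moved. The work goes in short steps, Python scripts to look and compute and a tool call to move; the robot and the scene stay as the last step left them, time stands still between calls to the robot, and variables do not carry over. Pictures are saved under pics/ and viewed, and the job is handed in when it is done.

Besides the shell and the picture viewer there is one more tool, called after ">>>" as name(argument=value, ...) on one line, values as JSON. jog_arm: Moves the arm, as the interface text tells. Its arguments: {"type":"object","properties":{"commands":{"type":"array","items":{"type":"number"}},"grip_force":{"type":"number"}},"required":["commands"]}

```bash
ls; mkdir -p pics
cat > h.py <<'E'
import numpy as np, cv2
from station import sensors, optics, hand_in
def grab(n,tag):
    s=sensors.state(); p,d=optics.capture(n); cv2.imwrite(f'pics/{tag}.png',p[:,:,::-1]); np.savez(f'pics/{tag}.npz',p=p,d=d,pos=s['position'],rot=s['ee_rot']); return p,d
def cam(n,pos=None,rot=None):
    c=optics.calibration(n); K=np.array(c['camera_matrix'])
    if n=='wrist':
        T=np.eye(4);T[:3,:3]=cv2.Rodrigues(np.array(rot,float))[0];T[:3,3]=pos
        return K,T@np.array(c['tool_from_camera'])
    return K,np.linalg.inv(np.array(c['view']))
def ray(n,uv,z,pos=None,rot=None):
    K,T=cam(n,pos,rot); uv=np.atleast_2d(np.array(uv,float))
    d=np.c_[(uv-[K[0,2],K[1,2]])/[K[0,0],K[1,1]],np.ones(len(uv))]@T[:3,:3].T
    o=T[:3,3]; return o+d*((z-o[2])/d[:,2])[:,None]
def cloud(n,d,pos=None,rot=None):
    K,T=cam(n,pos,rot); v,u=np.mgrid[:d.shape[0],:d.shape[1]]
    P=np.stack([(u-K[0,2])/K[0,0]*d,(v-K[1,2])/K[1,1]*d,d],-1)
    return P@T[:3,:3].T+T[:3,3]
E
python3 - <<'E'
from h import *
for n in('scene','top'):grab(n,n+'0')
s=sensors.state();print(s)
print(optics.calibration('wrist'));print(cam('top'))
E
```

```text
pics
{'time_s': 0.1, 'joint_pos': array([-1.47827733e+00,  1.81475210e-01,  1.60792597e+00, -2.20588892e-05,
        1.35379480e+00, -2.06302609e-01]), 'joint_velocities': array([-0.00089019, -0.00114847, -0.0016704 ,  0.00195243,  0.00162583,
        0.00012841]), 'effort': array([-7.07542640e-04, -4.45881557e+01, -3.52240849e+01, -3.70695616e-04,
        4.07099389e-03, -1.36144783e-05]), 'position': array([ 0.16923754, -0.54900118,  0.2304608 ]), 'ee_rot': array([-3.10500680e+00, -4.67412361e-01, -1.09372256e-04]), 'force': array([0.16394495, 0.41241902, 0.36672415]), 'moment': array([ 0.01897699, -0.0548918 ,  0.00805967]), 'opening': 0.08583742047393185}
{'camera_matrix': array([[316.71868311,   0.        , 313.90130978],
       [  0.        , 316.71868311, 202.84300743],
       [  0.        ,   0.        ,   1.        ]]), 'tool_from_camera': array([[ 3.84072631e-05, -9.59377383e-01, -2.82125920e-01,
         7.22529678e-02],
       [ 9.99999987e-01,  8.10921254e-05, -1.39620948e-04,
         5.58307222e-04],
       [ 1.56827371e-04, -2.82125911e-01,  9.59377374e-01,
        -1.41495930e-01],
       [ 0.00000000e+00,  0.00000000e+00,  0.00000000e+00,
         1.00000000e+00]])}
(array([[500.60302462,   0.        , 324.75820661],
       [  0.        , 500.60302462, 202.70500338],
       [  0.        ,   0.        ,   1.        ]]), array([[-0.02496829, -0.98938408,  0.14316326,  0.4074048 ],
       [-0.99964957,  0.02345038, -0.01228041,  0.12472686],
       [ 0.00879281, -0.14341971, -0.98962289,  1.56560456],
       [ 0.        ,  0.        ,  0.        ,  1.        ]]))
```

View pics/top0.png

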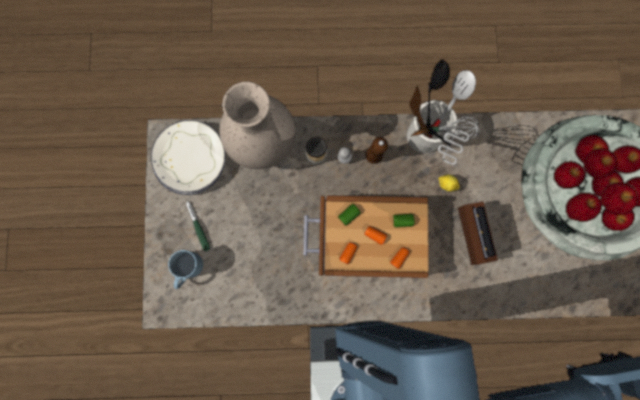

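View pics/scene0.png

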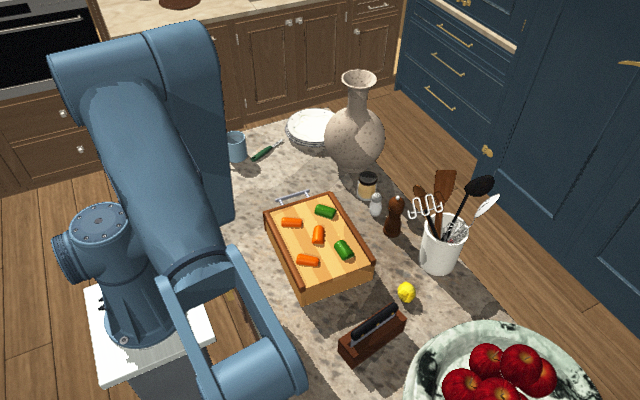

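The top view shows the board at cols 320-429, rows 196-277, the tray handle at col ~307, row 236, and the scraper block at about (478, 233).

```bash
python3 - <<'E'
from h import *
f=np.load('pics/top0.npz');p,d=f['p'],f['d'];C=cloud('top',d)
v,u=np.mgrid[:400,:640];z=C[...,2]
def rect(m,name):
    P=C[m][:,:2].astype(np.float32)
    r=cv2.minAreaRect(P*1000);print(name,m.sum(),r,'zmed',np.median(C[m][:,2]))
box=lambda a,b,c,e:(u>=a)&(u<b)&(v>=c)&(v<e)
print('worktop z',np.median(z[box(240,290,220,300)]))
print('flat z',np.median(z[box(330,420,210,265)]))
rect(box(312,440,185,290)&(z>.085)&(z<.13),'board')
rect(box(300,316,205,265)&(z>.05)&(z<.11),'handle')
rect(box(450,505,195,270)&(z>.055)&(z<.13),'block')
rect(box(450,505,195,270)&(z>.1)&(z<.14),'scraper')
hsv=cv2.cvtColor(p,cv2.COLOR_RGB2HSV)
b=box(328,424,202,270)
gr=(b&(hsv[...,0]>40)&(hsv[...,0]<85)&(hsv[...,1]>100)).astype(np.uint8)
ora=(b&(hsv[...,0]<13)&(hsv[...,1]>205)&(hsv[...,2]>150)).astype(np.uint8)
for n,m in(('g',gr),('o',ora)):
    k,_=cv2.findContours(m,0,2)
    for c in k:
        if cv2.contourArea(c)<40:continue
        P=ray('top',c[:,0],0.11)[:,:2]; print(n,cv2.contourArea(c),cv2.minAreaRect((P*1000).astype(np.float32)))
E
python3 - <<'E'
import cv2
p=cv2.imread('pics/top0.png')
cv2.imwrite('pics/top0z.png',cv2.resize(p[180:290,290:510],None,fx=3.6,fy=3.6,interpolation=cv2.INTER_CUBIC))
E
```

```text
worktop z 0.0007390192386349526
flat z 0.10173536099439062
board 8655 ((519.2618408203125, -22.009033203125), (339.8544921875, 236.4386444091797), 87.33679962158203) zmed 0.1020152896159281
handle 219 ((526.521484375, 155.39735412597656), (35.58155822753906, 118.49565887451172), 88.74712371826172) zmed 0.08707076633223254
block 1330 ((523.9208984375, -357.1573486328125), (183.92190551757812, 67.63922882080078), 10.107449531555176) zmed 0.07225580391500663
scraper 456 ((523.4672241210938, -356.9067687988281), (148.65286254882812, 23.856477737426758), 8.961133003234863) zmed 0.12279764155502437
g 181.5 ((559.9268188476562, -122.4849624633789), (56.04446029663086, 32.3651123046875), 88.62969970703125)
g 194.0 ((582.6620483398438, 35.060970306396484), (33.57357406616211, 56.96476745605469), 40.664180755615234)
o 143.5 ((454.12451171875, -105.86239624023438), (26.175710678100586, 56.48763656616211), 53.93658447265625)
o 132.0 ((472.225341796875, 44.316349029541016), (23.241552352905273, 55.6635856628418), 61.55421829223633)
o 143.5 ((518.0518188476562, -37.218997955322266), (58.65047836303711, 25.041667938232422), 59.76798629760742)
```

View pics/top0z.png

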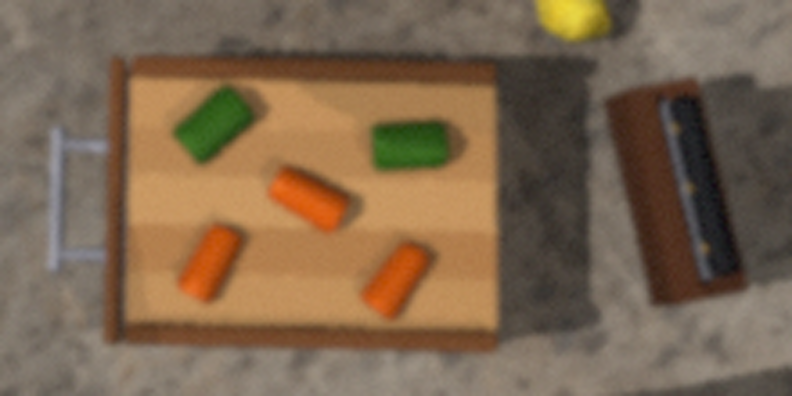

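```bash
cat >> h.py <<'E'
def Rz(yaw):  # tool down, tool x at world yaw
    c,s=np.cos(yaw),np.sin(yaw); return np.array([[c,s,0],[s,-c,0],[0,0,-1.]])
def mv(*targets):
    """targets: (x,y,z,yawdeg) world -> tool delta cm & rotvec"""
    s=sensors.state(); R=cv2.Rodrigues(np.array(s['ee_rot'],float))[0]; p=np.array(s['position'])
    print('t %.2f pos %s open %.4f F %s yaw %.2f'%(s['time_s'],p.round(4),s['opening'],s['force'].round(1),np.degrees(np.arctan2(R[1,0],R[0,0]))))
    for x,y,z,yw in targets:
        d=R.T@(np.array([x,y,z])-p)*100; rv=cv2.Rodrigues(R.T@Rz(np.radians(yw)))[0].ravel()
        print(d.round(2).tolist(),rv.round(3).tolist())
E
python3 -c "
from h import *
mv((.48,-.1,.38,-2.7))"
```

```text
t 0.10 pos [ 0.1692 -0.549   0.2305] open 0.0858 F [0.2 0.4 0.4] yaw 17.12
[42.92, -33.78, -14.89] [-0.002, -0.0, 0.346]
```

>>> jog_arm(commands=[0.2,42.9,-33.8,-14.9,0,0,0.346,0.2,42.9,-33.8,-14.9,0,0,0.346,0.2,42.9,-33.8,-14.9,0,0,0.346,0.2,42.9,-33.8,-14.9,0,0,0.346,0.2,42.9,-33.8,-14.9,0,0,0.346,0.2,42.9,-33.8,-14.9,0,0,0.346,0.2,42.9,-33.8,-14.9,0,0,0.346,0.2,42.9,-33.8,-14.9,0,0,0.346])

```text
time_s: 1.1
position: [0.444, -0.1507, 0.3631]
ee_rot: [-3.139, 0.074, 0.0]
force: [0.5, -0.9, -1.2]
opening: 0.0342
```

```bash
python3 -c "
from h import *
mv((.48,-.1,.38,-2.7))"
```

```text
t 1.10 pos [ 0.444  -0.1507  0.3631] open 0.0342 F [ 0.5 -0.9 -1.2] yaw -2.71
[3.35, -5.23, -1.68] [-0.002, 0.0, -0.0]
```

>>> jog_arm(commands=[0.2,3.4,-5.2,-1.7,0,0,0,0.2,3.4,-5.2,-1.7,0,0,0,0.2,3.4,-5.2,-1.7,0,0,0])

```text
time_s: 1.48
position: [0.4803, -0.1001, 0.3796]
ee_rot: [-3.139, 0.072, 0.002]
force: [-0.6, 0.6, -0.8]
opening: 0.0342
```

```bash
python3 -c "
from h import *
grab('wrist','w1')"
```

```text
(no output)
```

View pics/w1.png

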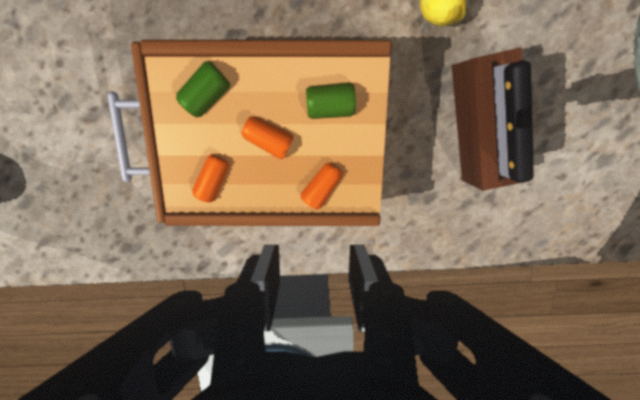

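The wrist view shows the board from about (137, 40) to (390, 225), handle at (120, 137), the scraper handle along (518, 62)-(520, 180). I'll fit the rectangles and edges from it.

Run:
```python
from h import *
f=np.load('pics/w1.npz');p,d=f['p'],f['d'];C=cloud('wrist',d,f['pos'],f['rot'])
v,u=np.mgrid[:400,:640];z=C[...,2]
def rect(m,name):
    P=(C[m][:,:2]*1000).astype(np.float32)
    r=cv2.minAreaRect(P);print(name,m.sum(),np.round(cv2.boxPoints(r),1).tolist(),'ang %.2f'%r[2],np.round(r[0],1),np.round(r[1],1),'z',np.median(C[m][:,2]).round(4))
box=lambda a,b,c,e:(u>=a)&(u<b)&(v>=c)&(v<e)
print('worktop z',np.median(z[box(200,400,240,250)]),'flat',np.median(z[box(200,300,120,150)]),np.median(z[box(160,180,120,150)]))
rect(box(120,410,30,235)&(z>.088)&(z<.13),'board')
rect(box(155,410,20,240)&(z>.107)&(z<.115),'lips')
rect(box(150,410,100,235)&(z>.107)&(z<.115),'lips')
rect(box(155,410,20,60)&(z>.107)&(z<.115),'lipfar')
rect(box(155,410,200,235)&(z>.107)&(z<.115),'lipnear')
rect(box(100,150,80,190)&(z>.06)&(z<.094),'handle')
rect(box(100,131,80,190)&(z>.06)&(z<.094),'bar')
rect(box(440,550,30,210)&(z>.06)&(z<.14),'block')
rect(box(440,550,30,210)&(z>.1)&(z<.14),'scraper')
rect(box(440,550,30,210)&(z>.12)&(z<.14),'scrtop')
hsv=cv2.cvtColor(p,cv2.COLOR_RGB2HSV)
b=box(155,385,58,212)
gr=(b&(hsv[...,0]>40)&(hsv[...,0]<85)&(hsv[...,1]>100)).astype(np.uint8)
ora=(b&(hsv[...,0]<13)&(hsv[...,1]>205)&(hsv[...,2]>150)).astype(np.uint8)
for n,m in(('g',gr),('o',ora)):
    k,_=cv2.findContours(m,0,2)
    for c in k:
        if cv2.contourArea(c)<40:continue
        P=ray('wrist',c[:,0],0.11,f['pos'],f['rot'])[:,:2]; r=cv2.minAreaRect((P*1000).astype(np.float32));print(n,np.round(cv2.boxPoints(r)).tolist(),np.round(r[0]))
```

```text
worktop z -0.0011092222889960146 flat 0.09951390330504822 0.09886079811100382
board 44914 [[392.79998779296875, -187.89999389648438], [628.7000122070312, -198.8000030517578], [645.0999755859375, 158.89999389648438], [409.29998779296875, 169.6999969482422]] ang 87.36 [519.  -14.5] [358.  236.1] z 0.0992
lips 8979 [[393.70001220703125, -186.3000030517578], [627.9000244140625, -197.6999969482422], [642.2000122070312, 99.30000305175781], [408.1000061035156, 110.5999984741211]] ang 87.23 [518.  -43.5] [297.3 234.4] z 0.1091
lips 5011 [[394.1000061035156, -186.39999389648438], [559.5, -194.0], [573.2999877929688, 102.9000015258789], [407.8999938964844, 110.5999984741211]] ang 87.34 [483.7 -41.7] [297.3 165.6] z 0.1096
lipfar 3334 [[610.5, -196.8000030517578], [627.9000244140625, -197.6999969482422], [641.2999877929688, 82.80000305175781], [623.9000244140625, 83.5999984741211]] ang 87.27 [625.9 -57. ] [280.8  17.4] z 0.1086
lipnear 2378 [[394.29998779296875, -186.39999389648438], [432.70001220703125, -188.10000610351562], [446.20001220703125, 108.9000015258789], [407.79998779296875, 110.599
[... 754 characters left out ...]
, [595.2000122070312, -334.79998779296875]] ang 9.67 [ 523.4 -358.5] [149.5  22.5] z 0.1216
scrtop 1854 [[450.1000061035156, -361.6000061035156], [453.5, -381.6000061035156], [597.2999877929688, -356.79998779296875], [593.9000244140625, -336.8999938964844]] ang 9.77 [ 523.7 -359.2] [145.9  20.2] z 0.1228
g [[544.0, -96.0], [544.0, -153.0], [580.0, -153.0], [580.0, -96.0]] [ 562. -125.]
g [[548.0, 45.0], [587.0, -2.0], [615.0, 22.0], [575.0, 68.0]] [581.  33.]
o [[421.0, -102.0], [470.0, -139.0], [488.0, -115.0], [440.0, -78.0]] [ 455. -108.]
o [[438.0, 44.0], [490.0, 13.0], [503.0, 36.0], [451.0, 67.0]] [471.  40.]
o [[492.0, -59.0], [516.0, -73.0], [548.0, -22.0], [524.0, -7.0]] [520. -40.]
```

```bash
cat >> h.py <<'E'
YAW=-2.67; C0=np.array([.518,-.0435]); _a=np.radians(YAW)
EX=np.array([np.cos(_a),np.sin(_a)]); EY=np.array([-np.sin(_a),np.cos(_a)])
def st(P): q=np.asarray(P)[...,:2]-C0; return np.stack([q@EX,q@EY],-1)
def wd(x,y): return C0+x*EX+y*EY
E
python3 - <<'E'
from h import *
for t,n in(('w1','wrist'),('top0','top')):
    f=np.load(f'pics/{t}.npz');C=cloud(n,f['d'],f['pos'],f['rot'])
    S=st(C)*1000
    m=(abs(S[...,0])<38)&(S[...,1]>168)&(S[...,1]<235)&(C[...,2]>.06)
    q=S[m];print(n,m.sum(),np.percentile(q[:,1],[2,10,50,90,98]).round(1))
    m=(abs(S[...,0])<100)&(S[...,1]>140)&(S[...,1]<190)&(C[...,2]>.093)&(C[...,2]<.105)
    q=S[m];print(m.sum(),np.percentile(q[:,1],[50,98,99.8]).round(1))
    m=(abs(S[...,0])<70)&(S[...,1]>185)&(S[...,1]<235)&(C[...,2]>.06)
    q=S[m];print('x ext',np.percentile(q[:,0],[.5,99.5]).round(1))
h=wd(0,.207);print(h)
mv((h[0],h[1],.16,YAW))
E
```

```text
wrist 581 [201.4 202.  205.  210.2 212.1]
2850 [154.8 166.1 167. ]
x ext [-58.3  59.1]
top 124 [168.8 169.5 208.3 213.9 214.7]
555 [156.5 169.1 170.6]
x ext [-60.1  57.9]
[0.52764277 0.16327528]
t 1.52 pos [ 0.4799 -0.1008  0.3794] open 0.0340 F [0.6 0.1 0.5] yaw -2.73
[3.55, -26.57, 21.97] [-0.002, 0.002, -0.001]
```

>>> jog_arm(commands=[0.2,3.6,-26.5,20,0,0,0,0.2,3.6,-26.5,20,0,0,0,0.2,3.6,-26.5,20,0,0,0,0.2,3.6,-26.5,20,0,0,0,0.2,3.6,-26.5,20,0,0,0,0.2,3.6,-26.5,20,0,0,0,0.2,3.6,-26.5,25,0,0,0,0.2,3.6,-26.5,25,0,0,0])

```text
time_s: 2.52
position: [0.5252, 0.1607, 0.1264]
ee_rot: [-3.14, 0.078, 0.016]
force: [0.1, 0.4, -0.4]
opening: 0.0339
```

```bash
python3 -c "
from h import *
h=wd(0,.2065)
mv((h[0],h[1],.063,YAW));grab('wrist','w2')"
```

```text
t 2.52 pos [0.5252 0.1607 0.1264] open 0.0339 F [ 0.1  0.4 -0.4] yaw -2.83
[0.3, -0.22, 6.34] [0.0, 0.01, -0.003]
```

View pics/w2.png

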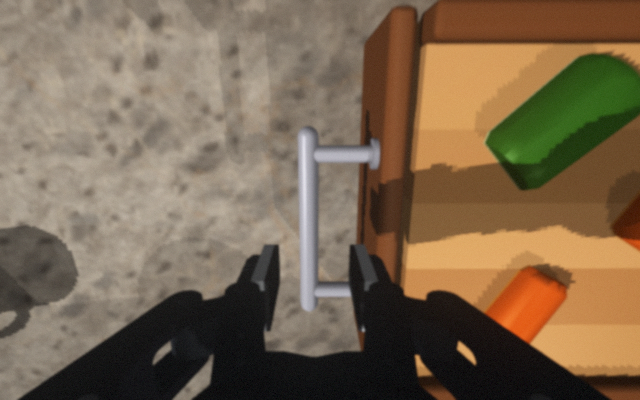

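>>> jog_arm(commands=[0.2,0.2,-0.3,3,0,0.01,0,0.2,0.2,-0.3,6.3,0,0.01,0,0.2,0.2,-0.3,6.3,0,0.01,0,1,0.2,-0.3,6.3,0,0.01,0,1,0.2,-0.3,6.3,0,0.01,0,1,0.2,-0.3,6.3,0,0.01,0], grip_force=60)

```text
time_s: 3.32
position: [0.5311, 0.1637, 0.0689]
ee_rot: [-3.14, 0.078, -0.015]
force: [-0.8, -1.2, 6.8]
opening: 0.0096
```

```bash
python3 -c "
from h import *
s=sensors.state();q=s['position'][:2];print(st(q))
h=q+EY*.15
mv((h[0],h[1],s['position'][2],YAW))"
```

```text
[0.00339327 0.20760762]
t 3.33 pos [0.5311 0.1637 0.0689] open 0.0096 F [-0.8 -1.2  6.8] yaw -2.84
[-0.05, -15.0, 0.01] [-0.001, -0.009, -0.003]
```

>>> jog_arm(commands=[1,0,-1,0,0,0,0,1,0,-3,0,0,0,0,1,0,-5.5,0,0,0,0,1,0,-8,0,0,0,0,1,0,-10.5,0,0,0,0,1,0,-12.5,0,0,0,0,1,0,-14,0,0,0,0,1,0,-14.5,0,0,0,0])

```text
time_s: 4.32
position: [0.538, 0.3096, 0.069]
ee_rot: [-3.14, 0.076, -0.014]
force: [-0.5, -1.2, -2.3]
opening: 0.0093
```

```bash
python3 -c "
from h import *
s=sensors.state();q=s['position'][:2];print(st(q))
h=wd(0.003,.355)
mv((h[0],h[1],s['position'][2],YAW))"
```

```text
[0.00348909 0.35367696]
t 4.33 pos [0.538  0.3096 0.069 ] open 0.0093 F [-0.5 -1.2 -2.3] yaw -2.79
[-0.05, -0.13, -0.0] [-0.001, -0.009, -0.002]
```

>>> jog_arm(commands=[1,0,-0.3,0,0,0,0,1,0,-0.5,0,0,0,0,1,0,-0.5,0,0,0,0])

```text
time_s: 4.7
position: [0.538, 0.3112, 0.0689]
ee_rot: [3.136, -0.077, 0.011]
force: [-3.1, -13.0, 2.4]
opening: 0.0098
```

>>> jog_arm(commands=[0.2,0,0,0,0,0,0,0.2,0,0,0,0,0,0,0.2,0,0,0,0,0,0,0.2,0,0,-6,0,0,0,0.2,0,0,-12,0,0,0,0.2,0,5,-17,0,0,0,0.2,0,10,-20,0,0,0])

```text
time_s: 5.58
position: [0.5323, 0.2156, 0.2702]
ee_rot: [3.137, -0.073, 0.016]
force: [1.8, -0.1, 0.1]
opening: 0.0344
```

```bash
python3 -c "
from h import *
grab('wrist','w3')
mv((.5234,-.359,.25,9.7))"
```

```text
t 5.62 pos [0.5343 0.2101 0.2748] open 0.0342 F [ 4.4 -1.7  3.9] yaw -2.88
[1.73, 56.87, 2.86] [0.008, -0.016, -0.22]
```

View pics/w3.png

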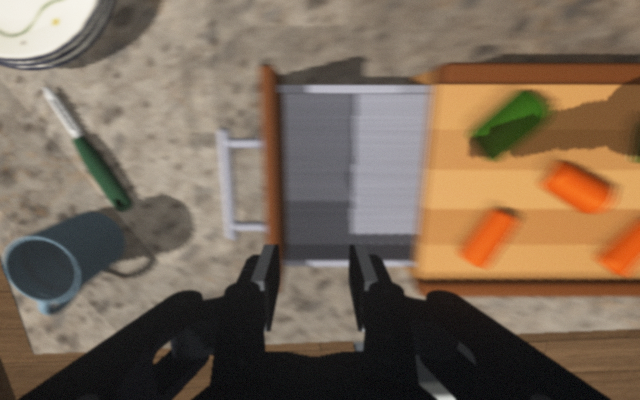

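The tray (cols 280-430) is right out and empty; the pieces are untouched. On to the scraper.

>>> jog_arm(commands=[-0.2,1.7,56.9,2.9,0,0,-0.22,-0.2,1.7,56.9,2.9,0,0,-0.22,-0.2,1.7,56.9,2.9,0,0,-0.22,-0.2,1.7,56.9,2.9,0,0,-0.22,-0.2,1.7,56.9,2.9,0,0,-0.22,-0.2,1.7,56.9,2.9,0,0,-0.22,-0.2,1.7,56.9,2.9,0,0,-0.22,-0.2,1.7,56.9,2.9,0,0,-0.22])

```text
time_s: 6.62
position: [0.5244, -0.2814, 0.2525]
ee_rot: [3.121, 0.266, 0.026]
force: [0.5, -0.2, 0.8]
opening: 0.0511
```

```bash
python3 -c "
from h import *
mv((.5234,-.359,.25,9.7))"
```

```text
t 6.62 pos [ 0.5244 -0.2814  0.2525] open 0.0511 F [ 0.5 -0.2  0.8] yaw 9.74
[-1.42, 7.63, 0.3] [0.01, -0.016, 0.001]
```

>>> jog_arm(commands=[-0.2,-1.4,7.6,0.3,0.01,-0.016,0,-0.2,-1.4,7.6,0.3,0.01,-0.016,0,-0.2,-1.4,7.6,0.3,0.01,-0.016,0,-0.2,-1.4,7.6,0.3,0.01,-0.016,0])

```text
time_s: 7.12
position: [0.5239, -0.3569, 0.2501]
ee_rot: [-3.13, -0.269, 0.0]
force: [-0.4, 0.1, -1.2]
opening: 0.0512
```

Run:
```python
from h import *
p,d=grab('wrist','w4')
f=np.load('pics/w4.npz');C=cloud('wrist',d,f['pos'],f['rot']);z=C[...,2]
v,u=np.mgrid[:400,:640]
S=np.linalg.norm(C[...,:2]-[.5234,-.359],axis=-1)
cs,sn=np.cos(np.radians(9.7)),np.sin(np.radians(9.7))
q=C[...,:2]-[.5234,-.359]; qx=q@[cs,sn]; qy=q@[-sn,cs]
for n,m in(('scr',(abs(qx)<.09)&(abs(qy)<.03)&(z>.112)&(z<.135)),('block',(abs(qx)<.12)&(abs(qy)<.06)&(z>.06)&(z<.135))):
    r=cv2.minAreaRect((C[m][:,:2]*1000).astype(np.float32));print(n,m.sum(),np.round(cv2.boxPoints(r),1).tolist(),r)
for a in np.arange(-.07,.08,.02):
    m=(abs(qx-a)<.01)&(abs(qy)<.02)&(z>.116)&(z<.135)
    if m.sum()>20:
        e=np.percentile(qy[m],[2,98])*1000;print(a.round(2),m.sum(),e.round(1),e.mean().round(2),np.median(z[m]).round(4))
mv((.5234,-.359,.091,9.7))
```

```text
scr 3904 [[449.6000061035156, -360.6000061035156], [453.3999938964844, -383.1000061035156], [598.9000244140625, -358.6000061035156], [595.0999755859375, -336.1000061035156]] ((524.2506713867188, -359.61322021484375), (147.583740234375, 22.82518768310547), 9.579575538635254)
block 10412 [[427.8999938964844, -344.8999938964844], [438.3999938964844, -406.1000061035156], [618.9000244140625, -374.8999938964844], [608.2999877929688, -313.70001220703125]] ((523.374755859375, -359.9065246582031), (183.14064025878906, 62.10853958129883), 9.799936294555664)
-0.07 233 [-10.9   9. ] -0.95 0.1224
-0.05 457 [-11.6   9. ] -1.32 0.1229
-0.03 482 [-11.4   8.9] -1.25 0.1227
-0.01 504 [-11.1   9.7] -0.72 0.1228
0.01 550 [-11.6   9.6] -1.03 0.1227
0.03 584 [-11.4   9.5] -0.96 0.1228
0.05 597 [-11.1   9.3] -0.89 0.1228
0.07 417 [-10.8   9.2] -0.8 0.1222
t 7.17 pos [ 0.524  -0.3567  0.2503] open 0.0513 F [ 0.5  0.2 -0.4] yaw 9.85
[-0.1, 0.22, 15.93] [-0.0, -0.0, 0.003]
```

View pics/w4.png

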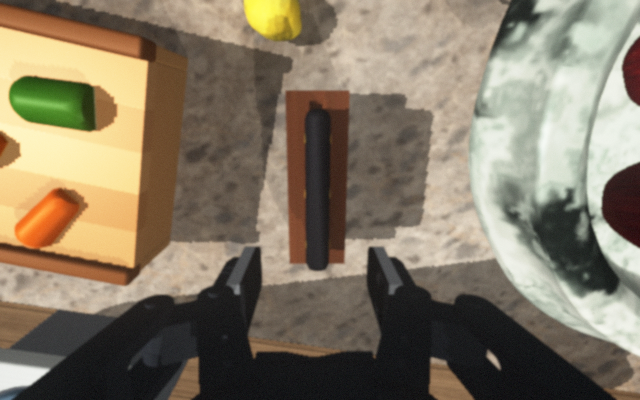

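>>> jog_arm(commands=[-0.2,-0.1,0.3,6,0,0,0,-0.2,-0.1,0.3,12,0,0,0,-0.2,-0.1,0.3,15,0,0,0,-0.2,-0.1,0.3,15.9,0,0,0,-0.2,-0.1,0.3,15.9,0,0,0,1,-0.1,0.3,15.9,0,0,0,1,-0.1,0.3,15.9,0,0,0,1,-0.1,0.3,15.9,0,0,0], grip_force=90)

```text
time_s: 8.18
position: [0.5247, -0.3607, 0.0937]
ee_rot: [3.128, 0.269, 0.004]
force: [-0.2, 1.1, 6.9]
opening: 0.0208
```

```bash
python3 -c "
from h import *
s=sensors.state();print(s['ee_rot'],s['position'],s['moment'],s['joint_pos'])
h=wd(-.024,-.14)
mv((h[0],h[1],.3,YAW))"
```

```text
[3.1276399  0.26940916 0.00414662] [ 0.52470854 -0.3607041   0.09369644] [0.36491186 0.03463242 0.02227198] [-7.88582927e-01  4.57876326e-01  1.54679393e+00  5.60718473e-04
  1.13341107e+00  6.10124655e-01]
t 8.18 pos [ 0.5247 -0.3607  0.0937] open 0.0208 F [-0.2  1.1  6.9] yaw 9.85
[-0.56, -18.17, -20.68] [0.002, -0.003, 0.218]
```

>>> jog_arm(commands=[1,0,0,0,0,0,0,1,0,0,-2,0,0,0,1,0,0,-5,0,0,0,1,0,0,-9,0,0,0,1,0,0,-15,0,0,0,1,0,0,-19,0,0,0,1,0,0,-19,0,0,0])

```text
time_s: 9.05
position: [0.5257, -0.3618, 0.2898]
ee_rot: [3.12, 0.269, 0.014]
force: [-0.5, -0.3, -2.5]
opening: 0.0205
```

Run:
```python
from h import *
p,d=grab('wrist','w5');grab('scene','s5')
f=np.load('pics/w5.npz')
K,_=cam('wrist',f['pos'],f['rot']);T=np.array(optics.calibration('wrist')['tool_from_camera'])
v,u=np.mgrid[:400,:640]
P=np.stack([(u-K[0,2])/K[0,0]*d,(v-K[1,2])/K[1,1]*d,d],-1)@T[:3,:3].T+T[:3,3]
m=(abs(P[...,0])<.09)&(P[...,0]>0.012)&(abs(P[...,1])<.03)&(P[...,2]>-.05)&(P[...,2]<.1)
q=P[m]*1000;print(m.sum(),np.percentile(q,[0,2,50,98,100],axis=0).round(1))
for a in (20,35,50,65):
    k=abs(q[:,0]-a)<6; k2=k&(q[:,2]<6); print(a,k.sum(),np.percentile(q[k2][:,1],[2,98]).round(1),np.median(q[k2][:,2]).round(1))
mv((*wd(-.024,-.135),.2,YAW))
print(sensors.state()['moment'])
```

```text
10339 [[ 12.  -23.8 -50. ]
 [ 12.2 -19.2 -48.4]
 [ 40.7   0.2 -29.2]
 [ 71.5  20.  -22.2]
 [ 73.6  24.7  -3.7]]
20 1662 [-18.2  18.7] -29.3
35 1694 [-10.1  10.7] -29.2
50 1894 [-10.4  10.9] -29.1
65 2024 [-9.8 10.4] -28.6
t 9.15 pos [ 0.5239 -0.3601  0.2838] open 0.0209 F [ 0.2  0.  -2.9] yaw 9.84
[-0.46, -18.66, 8.33] [0.002, -0.003, 0.218]
[ 0.02530881 -0.00211827  0.02018161]
```

View pics/w5.png

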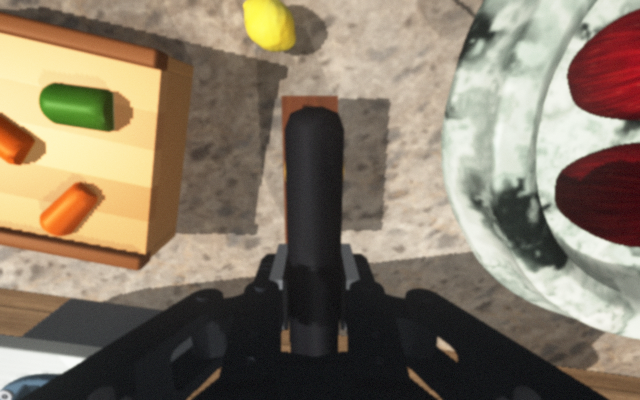

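View pics/s5.png

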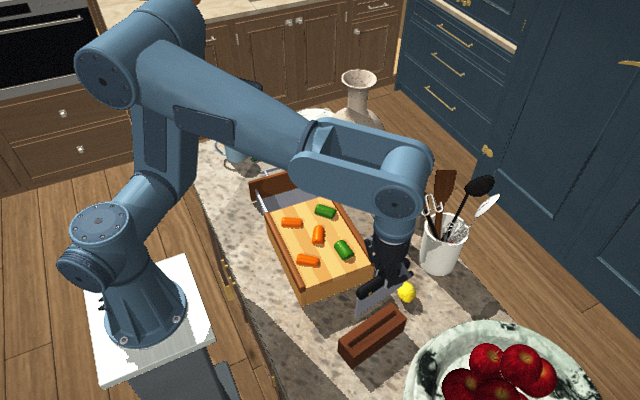

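The scraper is centred in the jaws (handle top at cols 285-343). Now over the board's far end.

```bash
python3 -c "
from h import *
mv((*wd(0,-.136),.215,YAW))"
```

```text
t 9.15 pos [ 0.5239 -0.3601  0.2838] open 0.0209 F [ 0.2  0.  -2.9] yaw 9.84
[1.87, -18.03, 6.83] [0.002, -0.003, 0.218]
```

>>> jog_arm(commands=[1,1.9,-18,2,0,0,0.218,1,1.9,-18,4,0,0,0.218,1,1.9,-18,6.8,0,0,0.218,1,1.9,-18,6.8,0,0,0.218,1,1.9,-18,6.8,0,0,0.218,1,1.9,-18,6.8,0,0,0.218])

```text
time_s: 9.9
position: [0.5126, -0.1811, 0.2159]
ee_rot: [3.138, -0.074, 0.006]
force: [-0.4, -0.0, -1.5]
opening: 0.021
```

```bash
python3 -c "
from h import *
mv((*wd(0,-.136),.188,YAW),(*wd(0,-.136),.18,YAW))"
```

```text
t 9.90 pos [ 0.5126 -0.1811  0.2159] open 0.0210 F [-0.4 -0.  -1.5] yaw -2.71
[-0.11, -0.18, 2.79] [0.003, -0.004, -0.001]
[-0.11, -0.18, 3.59] [0.003, -0.004, -0.001]
```

>>> jog_arm(commands=[1,-0.1,-0.2,2,0,0,0,1,-0.1,-0.2,3,0,0,0,1,-0.1,-0.2,3.3,0,0,0,1,-0.1,-0.2,3.5,0,0,0,1,-0.1,-0.2,3.5,0,0,0])

```text
time_s: 10.52
position: [0.512, -0.1794, 0.1813]
ee_rot: [3.137, -0.074, 0.007]
force: [-0.0, -0.6, -2.3]
opening: 0.0206
```

```bash
python3 -c "
from h import *
grab('scene','s6');mv((*wd(0,-.134),.18,YAW),(*wd(0,.16),.18,YAW))"
```

```text
t 10.57 pos [ 0.5121 -0.1794  0.1814] open 0.0209 F [ 0.7 -0.5 -1.5] yaw -2.71
[-0.04, -0.2, 0.14] [0.003, -0.005, -0.001]
[-0.06, -29.6, 0.04] [0.003, -0.005, -0.001]
```

View pics/s6.png

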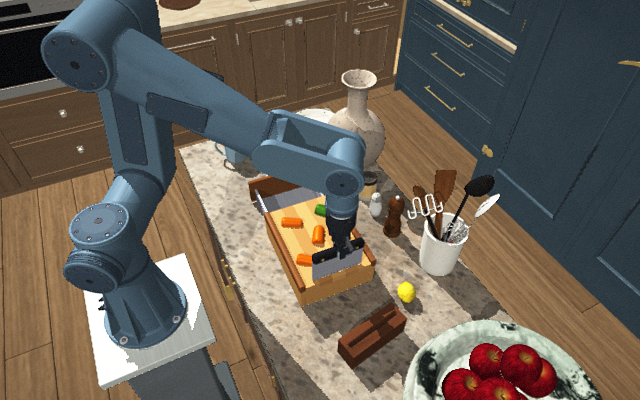

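>>> jog_arm(commands=[1,0,0,0.15,0,0,0,1,0,0,0.25,0,0,0,1,0,0,0.3,0,0,0])

```text
time_s: 10.95
position: [0.5124, -0.1794, 0.1787]
ee_rot: [3.137, -0.074, 0.008]
force: [-0.0, 0.6, 1.3]
opening: 0.0208
```

>>> jog_arm(commands=[1,0,-0.5,-0.05,0,0,0,1,0,-1.7,-0.05,0,0,0,1,0,-3.2,-0.05,0,0,0,1,0,-4.7,-0.05,0,0,0,1,0,-6.2,-0.05,0,0,0,1,0,-7.7,-0.05,0,0,0,1,0,-9.2,-0.05,0,0,0,1,0,-10.7,-0.05,0,0,0])

```text
time_s: 11.95
position: [0.5175, -0.0717, 0.1789]
ee_rot: [3.137, -0.074, 0.008]
force: [-0.3, -2.2, -1.5]
opening: 0.021
```

Run:
```python
from h import *
import cv2
grab('top','t7');p,d=grab('wrist','w7');mv((*wd(0,.14),.179,YAW))
q=cv2.imread('pics/t7.png')[170:300,280:460]
q=cv2.resize(q,(540,390),interpolation=cv2.INTER_CUBIC)
cv2.imwrite('pics/t7z.png',q)
```

```text
t 12.05 pos [ 0.5175 -0.0708  0.1789] open 0.0209 F [-0.2 -0.2 -2.9] yaw -2.62
[-0.06, -16.73, -0.06] [0.003, -0.005, 0.001]
```

View pics/w7.png

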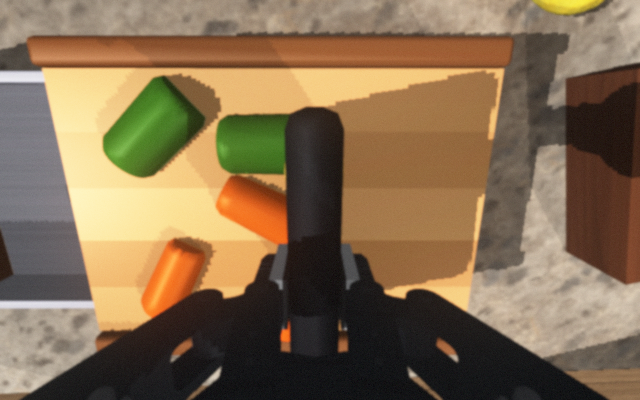

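View pics/t7z.png

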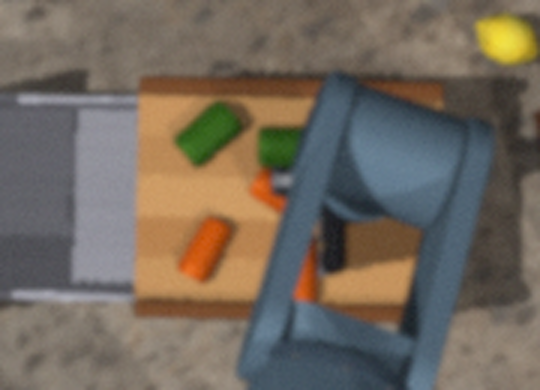

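The blade holds courgette, carrot and the middle carrot in front of it; all is going straight. Carrying on.

>>> jog_arm(commands=[1,0,-0.8,0,0,0,0,1,0,-2.2,0,0,0,0,1,0,-3.7,0,0,0,0,1,0,-5.2,0,0,0,0,1,0,-6.7,0,0,0,0,1,0,-8.2,0,0,0,0,1,0,-9.7,0,0,0,0,1,0,-11,0,0,0,0])

```text
time_s: 13.05
position: [0.5225, 0.04, 0.1788]
ee_rot: [3.138, -0.071, 0.008]
force: [0.1, -3.8, 1.0]
opening: 0.021
```

Run:
```python
from h import *
p,d=grab('wrist','w8');mv((*wd(0,.155),.179,YAW))
```

```text
t 13.10 pos [0.5225 0.0414 0.1787] open 0.0210 F [ 0.6 -0.2  1.3] yaw -2.56
[-0.04, -7.0, -0.04] [0.002, -0.005, 0.002]
```

View pics/w8.png

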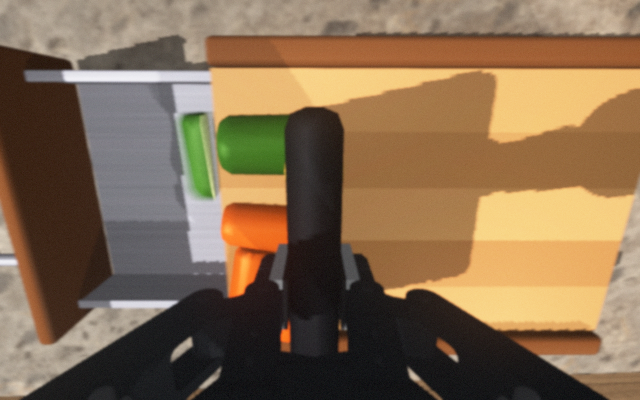

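>>> jog_arm(commands=[1,0,-0.6,-0.1,0,0,0,1,0,-1.6,-0.1,0,0,0,1,0,-2.6,-0.1,0,0,0,1,0,-3.7,-0.1,0,0,0,1,0,-4.8,-0.1,0,0,0,1,0,-6,-0.1,0,0,0,1,0,-7.2,-0.1,0,0,0,1,0,-8,-0.1,0,0,0])

```text
time_s: 14.1
position: [0.526, 0.1224, 0.1795]
ee_rot: [3.139, -0.069, 0.008]
force: [-1.0, -0.0, -2.6]
opening: 0.0212
```

Run:
```python
from h import *
p,d=grab('wrist','w9');mv((*wd(0,.155),.179,YAW))
```

```text
t 14.15 pos [0.526  0.123  0.1796] open 0.0205 F [ 0.7  1.  -2.5] yaw -2.52
[-0.03, 1.17, 0.06] [0.001, -0.005, 0.003]
```

View pics/w9.png

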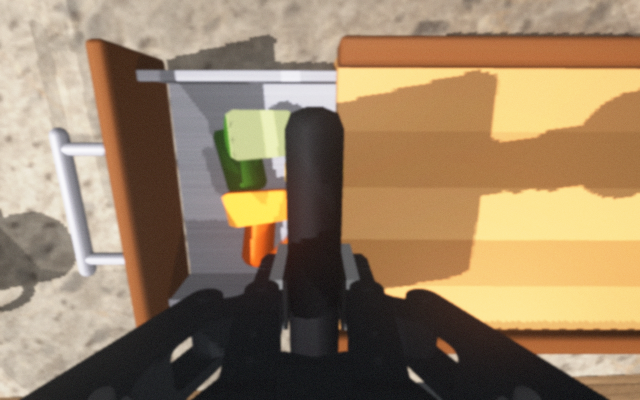

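Four pieces are visible in the tray (cols 215-290); the near-side one is hidden by the gripper. Lift and check.

>>> jog_arm(commands=[1,0,0,-4,0,0,0,1,0,1,-9,0,0,0,1,0,6,-12,0,0,0,1,0,12,-12,0,0,0,1,0,14,-12,0,0,0,1,0,14,-12,0,0,0])

```text
time_s: 14.9
position: [0.5191, -0.0182, 0.2997]
ee_rot: [3.14, -0.074, 0.008]
force: [-0.2, 0.7, -2.6]
opening: 0.0206
```

Run:
```python
from h import *
p,d=grab('wrist','w10');grab('top','t10');grab('scene','s10');mv((.5247,-.3607,.23,9.85))
q=cv2.imread('pics/t10.png')[170:300,250:450]
cv2.imwrite('pics/t10z.png',cv2.resize(q,(800,520),interpolation=cv2.INTER_CUBIC))
```

```text
t 15.05 pos [ 0.5192 -0.0159  0.2995] open 0.0208 F [ 0.1  0.7 -1.9] yaw -2.49
[2.01, 34.42, 6.98] [0.001, -0.005, -0.215]
```

View pics/w10.png

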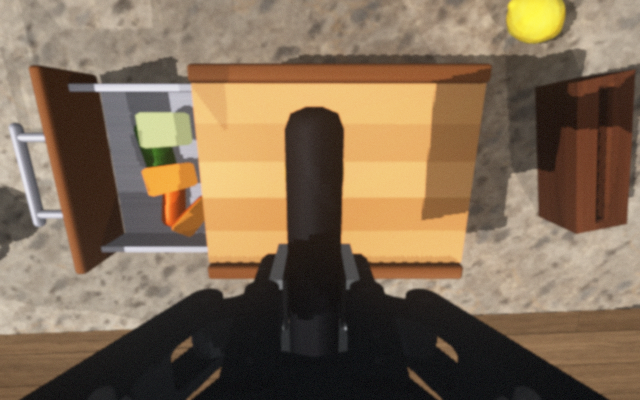

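View pics/t10z.png

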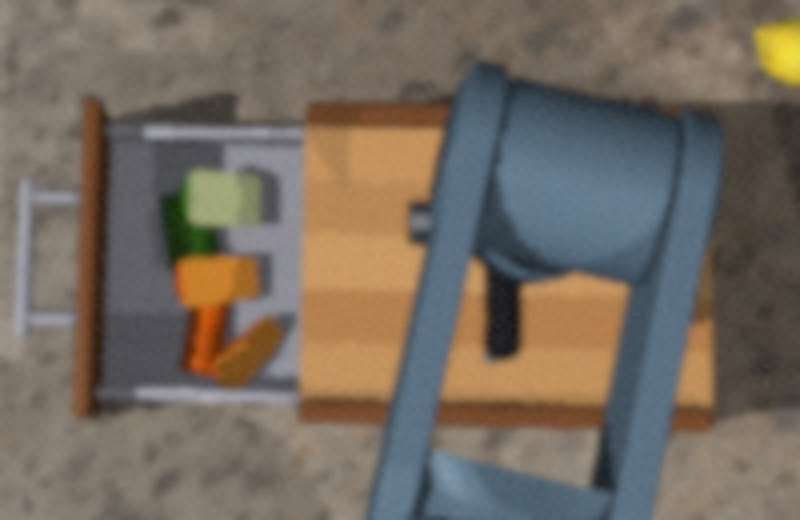

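View pics/s10.png

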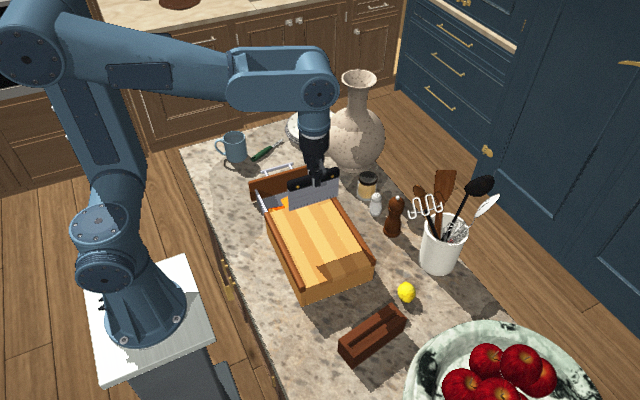

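All five pieces (2 green, 3 orange) lie in the tray and the board is bare. Returning the scraper: the empty slot shows at (600, 155).

>>> jog_arm(commands=[1,2,34.4,3,0,0,-0.215,1,2,34.4,3,0,0,-0.215,1,2,34.4,3,0,0,-0.215,1,2,34.4,5,0,-0.005,-0.215,1,2,34.4,7,0,-0.005,-0.215,1,2,34.4,7,0,-0.005,-0.215,1,2,34.4,7,0,-0.005,-0.215,1,2,34.4,7,0,-0.005,-0.215])

```text
time_s: 16.05
position: [0.5252, -0.3592, 0.2295]
ee_rot: [-3.13, -0.271, 0.0]
force: [0.4, 0.9, -2.5]
opening: 0.021
```

Run:
```python
from h import *
p,d=grab('wrist','w11');grab('scene','s11');mv((.524,-.3603,.17,9.8));print(sensors.state()['ee_rot'])
f=np.load('pics/w11.npz');C=cloud('wrist',d,f['pos'],f['rot']);z=C[...,2]
q=C[...,:2]-[.5234,-.3598]
m=(abs(q[...,0])<.12)&(abs(q[...,1])<.06)&(z>.06)&(z<.08)
r=cv2.minAreaRect((C[m][:,:2]*1000).astype(np.float32));print(m.sum(),r)
q=cv2.imread('pics/s11.png')[220:400,280:480]
cv2.imwrite('pics/s11z.png',cv2.resize(q,(660,594),interpolation=cv2.INTER_CUBIC))
```

```text
t 16.15 pos [ 0.5255 -0.359   0.2306] open 0.0205 F [ 0.5 -0.4 -1.7] yaw 9.95
[-0.18, 0.1, 6.06] [0.001, -0.001, 0.003]
[3.12832616e+00 2.72446041e-01 1.20544284e-03]
2240 ((540.0906372070312, -357.0570068359375), (148.63790893554688, 62.16948699951172), 9.798796653747559)
```

View pics/s11z.png

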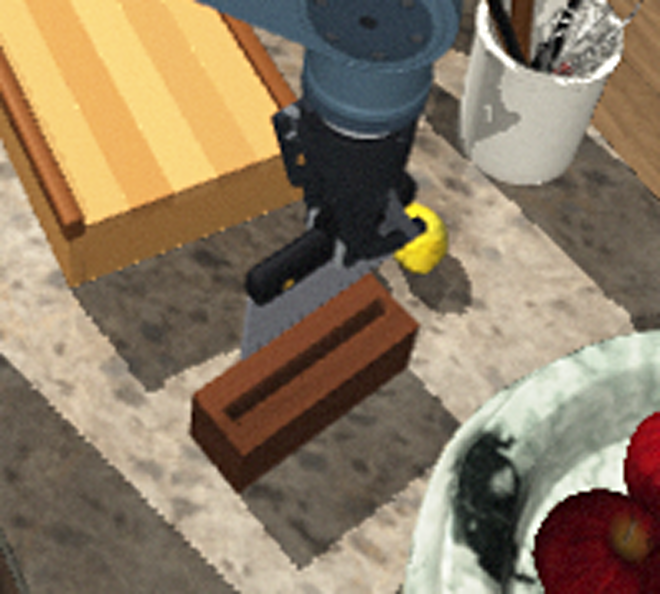

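View pics/w11.png

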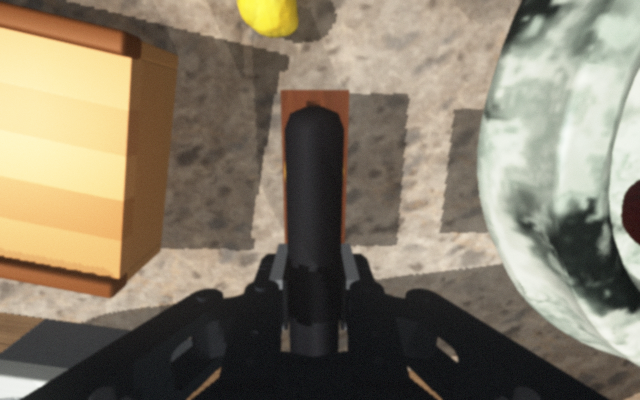

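>>> jog_arm(commands=[1,-0.2,0.1,4,0,0,0,1,-0.2,0.1,6.5,0,0,0,1,-0.2,0.1,7.5,0,0,0,1,-0.2,0.1,7.5,0,0,0])

```text
time_s: 16.65
position: [0.5242, -0.3597, 0.1559]
ee_rot: [3.128, 0.274, 0.001]
force: [0.1, -0.7, -1.6]
opening: 0.0205
```

Run:
```python
from h import *
grab('scene','s12');mv((.524,-.3601,.094,9.8),(.524,-.3601,.145,9.8))
q=cv2.imread('pics/s12.png')[260:400,300:450]
cv2.imwrite('pics/s12z.png',cv2.resize(q,(600,560),interpolation=cv2.INTER_CUBIC))
```

```text
t 16.70 pos [ 0.5245 -0.3603  0.1568] open 0.0208 F [ 0.2  0.1 -2. ] yaw 10.00
[-0.06, -0.05, 6.28] [0.003, -0.002, 0.004]
[-0.05, -0.03, 1.18] [0.003, -0.002, 0.004]
```

View pics/s12z.png

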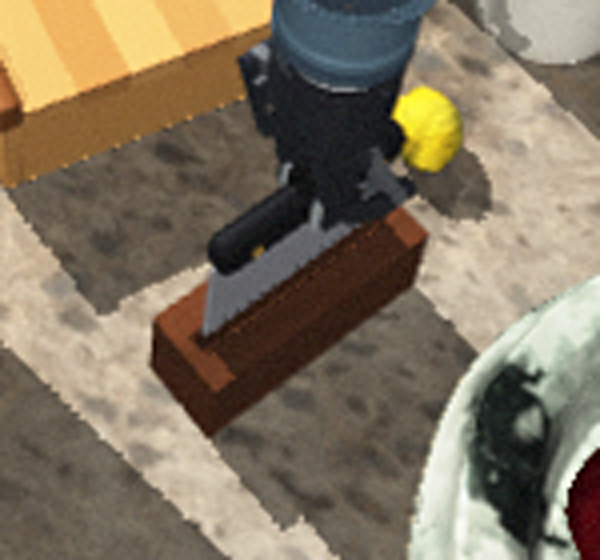

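The blade's near corner (205, 335 in the crop) is right over the slot's end. Lowering slowly.

>>> jog_arm(commands=[1,-0.1,-0.03,0.6,0,0,0.004,1,-0.1,-0.03,1,0,0,0.004,1,-0.1,-0.03,1.4,0,0,0.004,1,-0.1,-0.03,1.8,0,0,0.004])

```text
time_s: 17.2
position: [0.5235, -0.3602, 0.1386]
ee_rot: [3.128, 0.267, 0.003]
force: [0.3, 0.3, -2.2]
opening: 0.0209
```

Into the slot with no contact force (edge about 11 mm deep).

>>> jog_arm(commands=[1,0,0,0.8,0,0,0,1,0,0,1.6,0,0,0,1,0,0,2.4,0,0,0,1,0,0,3.2,0,0,0,1,0,0,3.8,0,0,0,1,0,0,4.2,0,0,0,1,0,0,4.4,0,0,0,1,0,0,4.5,0,0,0])

```text
time_s: 18.2
position: [0.5236, -0.3605, 0.0937]
ee_rot: [3.127, 0.267, 0.003]
force: [-1.8, 0.9, 2.3]
opening: 0.021
```

>>> jog_arm(commands=[1,0,0,0.15,0,0,0,1,0,0,0.25,0,0,0,1,0,0,0.25,0,0,0])

```text
time_s: 18.58
position: [0.5237, -0.3607, 0.0937]
ee_rot: [3.127, 0.267, 0.003]
force: [-7.0, 3.7, 12.5]
opening: 0.0203
```

>>> jog_arm(commands=[-0.2,0,0,0,0,0,0,-0.2,0,0,0,0,0,0,-0.2,0,0,0,0,0,0,-0.2,0,0,-4,0,0,0,-0.2,0,0,-10,0,0,0,-0.2,0,0,-16,0,0,0,-0.2,0,0,-18,0,0,0])

```text
time_s: 19.45
position: [0.5248, -0.3615, 0.2789]
ee_rot: [3.121, 0.267, 0.011]
force: [0.2, 0.2, -0.0]
opening: 0.0509
```

Run:
```python
from h import *
p,d=grab('wrist','w13');grab('scene','s13')
f=np.load('pics/w13.npz');C=cloud('wrist',d,f['pos'],f['rot']);z=C[...,2]
q=C[...,:2]-[.5234,-.3598];m=(abs(q[...,0])<.1)&(abs(q[...,1])<.05)&(z>.112)&(z<.16)
r=cv2.minAreaRect((C[m][:,:2]*1000).astype(np.float32));print(m.sum(),r,np.percentile(z[m],[50,90,99]))
h=wd(0.003,.355)
mv((h[0],h[1],.27,YAW))
q=cv2.imread('pics/s13.png')[240:400,300:450]
cv2.imwrite('pics/s13z.png',cv2.resize(q,(560,597),interpolation=cv2.INTER_CUBIC))
```

```text
3241 ((523.4224243164062, -359.844482421875), (146.53709411621094, 22.9677677154541), 9.604968070983887) [0.12265493 0.12420975 0.12509095]
t 19.55 pos [ 0.5243 -0.3611  0.2766] open 0.0515 F [ 0.1 -0.2 -0.3] yaw 9.78
[12.72, -66.01, 0.21] [0.007, -0.006, 0.217]
```

View pics/s13z.png

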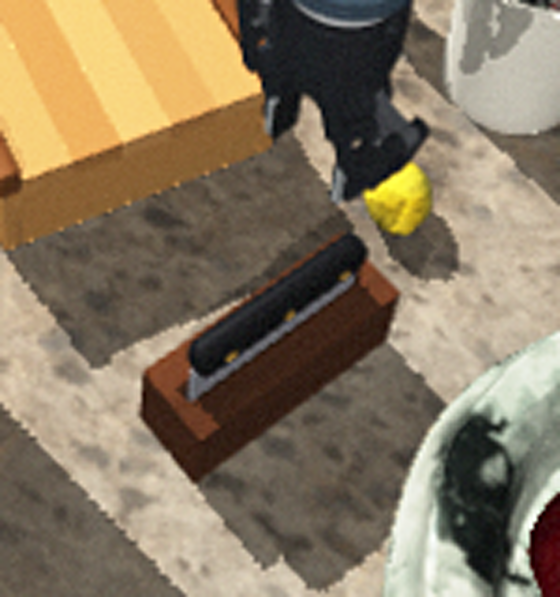

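The scraper stands fully down (top at 0.1227 m, as at the start). Now back to the tray handle.

>>> jog_arm(commands=[0.2,12.7,-66,0,0,0,0.217,0.2,12.7,-66,0,0,0,0.217,0.2,12.7,-66,0,0,0,0.217,0.2,12.7,-66,0,0,0,0.217,0.2,12.7,-66,0,0,0,0.217,0.2,12.7,-66,0,0,0,0.217,0.2,12.7,-66,0,0,0,0.217,0.2,12.7,-66,0,0,0,0.217])

```text
time_s: 20.55
position: [0.5323, 0.1417, 0.2694]
ee_rot: [3.134, -0.073, 0.003]
force: [1.3, 0.0, 0.2]
opening: 0.0343
```

Run:
```python
from h import *
h=wd(0.003,.3553)
mv((h[0],h[1],.14,YAW))
```

```text
t 20.55 pos [0.5323 0.1417 0.2694] open 0.0343 F [1.3 0.  0.2] yaw -2.66
[-0.28, -17.06, 12.82] [0.007, -0.002, 0.0]
```

>>> jog_arm(commands=[0.2,-0.3,-6,2,0.007,0,0,0.2,-0.3,-12,6,0.007,0,0,0.2,-0.3,-17.1,10,0.007,0,0,0.2,-0.3,-17.1,12.8,0.007,0,0,0.2,-0.3,-17.1,12.8,0.007,0,0,0.2,-0.3,-17.1,12.8,0.007,0,0])

```text
time_s: 21.3
position: [0.5374, 0.3109, 0.14]
ee_rot: [3.14, -0.074, 0.002]
force: [-0.1, -0.6, 0.4]
opening: 0.0343
```

Run:
```python
from h import *
grab('wrist','w14')
h=wd(0.003,.3553)
mv((h[0],h[1],.065,YAW))
```

```text
t 21.35 pos [0.5382 0.311  0.1413] open 0.0340 F [ 0.  -0.4  1.3] yaw -2.72
[-0.09, -0.02, 7.63] [-0.0, -0.003, -0.001]
```

View pics/w14.png

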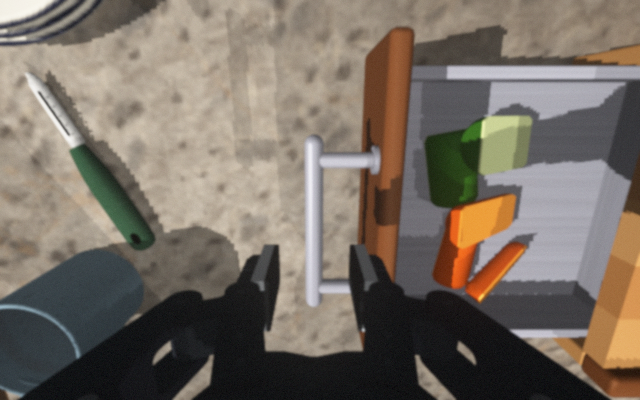

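Bar is centred between the pads (col 314); all five pieces are in the tray. I'll check the pile height from this depth image, then lower.

Run:
```python
from h import *
f=np.load('pics/w14.npz');C=cloud('wrist',f['d'],f['pos'],f['rot']);p=f['p']
h=cv2.cvtColor(p,cv2.COLOR_RGB2HSV);v,u=np.mgrid[:400,:640]
m=(u>420)&(u<535)&(v>105)&(v<302)&(h[...,1]>90)
print(np.percentile(C[m][:,2],[5,50,95,99.5]).round(4))
S=st(C[m]);print(S.min(0),S.max(0))
```

```text
[0.0164 0.0294 0.0479 0.0533]
[-0.09773783  0.15596782] [0.07508167 0.35469564]
```

>>> jog_arm(commands=[0.2,0,0,3.5,0,0,0,0.2,0,0,7,0,0,0,0.2,0,0,7.6,0,0,0,0.2,0,0,7.6,0,0,0,1,0,0,7.6,0,0,0,1,0,0,7.6,0,0,0,1,0,0,7.6,0,0,0], grip_force=60)

```text
time_s: 22.22
position: [0.54, 0.311, 0.0677]
ee_rot: [-3.14, 0.074, -0.01]
force: [-0.7, -2.7, 5.5]
opening: 0.0099
```

Run:
```python
from h import *
print(st(sensors.state()['position']))
h=wd(0.003,.205)
mv((h[0],h[1],sensors.state()['position'][2],YAW))
```

```text
[0.00542033 0.35512797]
t 22.23 pos [0.54   0.311  0.0677] open 0.0099 F [-0.7 -2.7  5.5] yaw -2.71
[-0.23, 15.01, -0.01] [-0.001, -0.007, -0.001]
```

>>> jog_arm(commands=[1,0,0.7,0,0,0,0,1,0,2.2,0,0,0,0,1,0,3.8,0,0,0,0,1,0,5.4,0,0,0,0,1,0,7,0,0,0,0,1,0,8.6,0,0,0,0,1,0,10.2,0,0,0,0,1,0,11.6,0,0,0,0])

```text
time_s: 23.22
position: [0.5344, 0.194, 0.0677]
ee_rot: [-3.14, 0.075, -0.01]
force: [0.9, 2.5, -0.6]
opening: 0.0099
```

Run:
```python
from h import *
print(st(sensors.state()['position']))
h=wd(0.003,.205)
mv((h[0],h[1],sensors.state()['position'][2],YAW))
```

```text
[0.00534868 0.23801188]
t 23.23 pos [0.5344 0.194  0.0677] open 0.0099 F [ 0.9  2.5 -0.6] yaw -2.73
[-0.23, 3.3, -0.0] [-0.001, -0.007, -0.001]
```

>>> jog_arm(commands=[1,0,1,0,0,0,0,1,0,2,0,0,0,0,1,0,2.8,0,0,0,0,1,0,3.2,0,0,0,0,1,0,3.5,0,0,0,0,1,0,3.6,0,0,0,0])

```text
time_s: 23.98
position: [0.5329, 0.161, 0.0678]
ee_rot: [-3.135, 0.075, -0.012]
force: [2.4, 17.7, -4.9]
opening: 0.0097
```

Run:
```python
from h import *
print(st(sensors.state()['position']));mv()
```

```text
[0.00535685 0.20492378]
t 23.98 pos [0.5329 0.161  0.0678] open 0.0097 F [ 2.4 17.7 -4.9] yaw -2.75
```

Stop felt at 150.2 mm of travel (17.7 N). Release and rise.

>>> jog_arm(commands=[0.2,0,0.1,0,0,0,0,0.2,0,0,0,0,0,0,0.2,0,0,0,0,0,0,0.2,0,0,-5,0,0,0,0.2,0,-2,-12,0,0,0,0.2,0,-4,-18,0,0,0,0.2,0,-4,-22,0,0,0,0.2,0,-4,-22,0,0,0])

```text
time_s: 24.98
position: [0.5357, 0.2003, 0.2938]
ee_rot: [-3.133, 0.074, -0.028]
force: [0.5, -0.3, 0.2]
opening: 0.0344
```

Run:
```python
from h import *
p,d=grab('wrist','w15');grab('scene','s15')
f=np.load('pics/w15.npz');C=cloud('wrist',d,f['pos'],f['rot']);S=st(C)*1000;z=C[...,2]
m=(abs(S[...,0])<38)&(S[...,1]>180)&(S[...,1]<235)&(z>.06)
print('bar',np.percentile(S[m][:,1],[2,50,98]))
m=(abs(S[...,0])<100)&(S[...,1]>140)&(S[...,1]<190)&(z>.093)&(z<.105)
print('front',np.percentile(S[m][:,1],[98,99.8]))
```

```text
bar [183.98127149 204.58967467 233.51527074]
front [164.72735849 165.34048107]
```

View pics/w15.png

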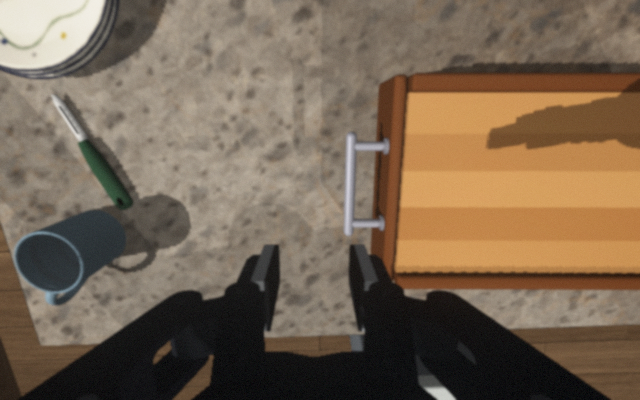

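View pics/s15.png

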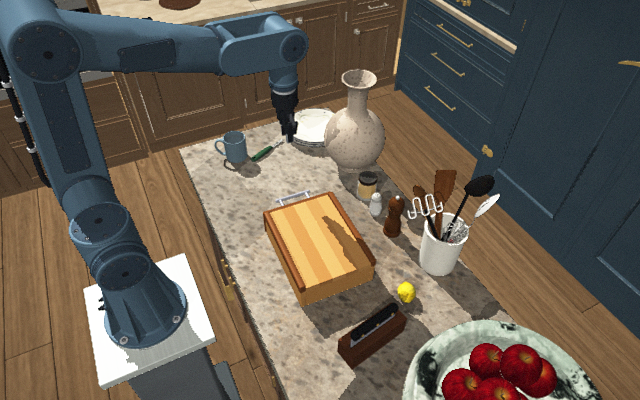

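Front outer face measures 164.7 mm (164 mm is home), the board is bare, the scraper is seated and the bystanders are in place.

```bash
python3 -c "
from h import *
hand_in();print(sensors.state()['time_s'])"
```

```text
the job is handed in; nothing more can be done
the job is handed in; nothing more can be done
```

I pulled the tray out to its stop, swept all five pieces into it with the scraper in one pass, put the scraper back in its slot and pushed the tray home. I then handed the job in at about 25 s of the 72 s allowed.

- **Pieces:** the last picture before closing showed all five in the tray, piled to about 53 mm, below the top of the tray sides. The board was bare afterwards. I can't see inside the closed tray.
- **Scraper:** it stopped at the same tool height as when I picked it up. Its handle top read 0.123 m, as before the pick-up.
- **Tray:** it moved 150 mm and stopped firmly, with 17.7 N felt at the wrist. The front face then measured 164.7 mm against 164 mm for home, and the bar 204.6 mm against 204 mm. Both differences are within the camera calibration.
- **Bystanders:** they look to be where they were in the last scene picture; I compared this by eye only.

No check failed. The highest wrist force reported at the end of any move was about 18 N.

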